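# Pin and bolt the stage carriage in line with its cover plate

## Task

Lock the translation stage: gently feel with the nose of the taper drift pin through the pin hole in the cover plate for the hidden carriage hole below, ease the pin down until its collar is home on the plate so that it drags the carriage into line, then fit the bolt in the bolt hole until its head is home. Press with no more than about 20 N at any time, leave pin and bolt standing fully home and released, and do not disturb the other things on the table.

Things in the scene. Friction and masses are not known exactly. Their poses are not given: they have to be found in the camera images.
- stage: Translation stage, fixed: black frame 116 x 150 mm, 53 mm high, topped by a bare aluminium cover plate 8 mm thick with two round holes 50 mm apart; only four 1.5 mm screw heads at the corners rise above it. Two steel thumb buttons stick out of its -y end. Origin: centre of the underside; x across, y along the stage, z up. Hidden under the plate lies a sliding carriage (see joint carriage).
- pin_hole (a point): Centre of the mouth of the pin hole, on the cover plate's top face: 15.0 mm wide, at y = +25 mm, z = 53 mm of the stage (end away from the buttons); axes as the stage's. The carriage hole for it is also 15.0 mm wide but starts 6.5 to 8.5 mm out of line towards the stage's +y or -y: which way is not known and must be felt. From this mouth it is 45 mm down to the frame's floor.
- bolt_hole (a point): Centre of the mouth of the bolt hole, on the top face of the cover plate: round, 14.5 mm wide, at y = -25 mm, z = 53 mm of the stage (the end with the thumb buttons). The carriage hole for it is 14.5 mm wide too. Axes as the stage's.
- pin: Taper drift pin, bright steel, about 130 g, standing in the holder. Round grip 22 mm across with dark grooves, 4 to 38 mm above the origin; collar 28 mm across, 4 mm thick; below it a shank 14 mm across for 14 mm, a taper 16 mm long, then a flat-ended nose 5 mm across, 12 mm long, its end 42 mm below the origin. Origin: on the axis in the collar's underside, the face that comes home on the plate; z up the axis.
- bolt: Bolt of dark steel, about 70 g, standing in the holder: plain shank 12 mm across and 28 mm long (end chamfered 2 mm), round head 20 mm across and 28 mm tall. Origin: on the axis in the head's underside, the face that comes home on the plate; z up along the axis.
- holder: Grey plastic holder block, fixed: 56 (x) x 130 (y) x 48 mm high, with two upright holes 15 mm wide, 44 mm deep, at y = +35 and -35 mm; pin and bolt stand in them by collar and head, either one in either hole. Origin: centre of the underside.
- carriage (a joint): Travel (m) since the start, + to the stage's +y, of the hidden steel carriage, 36 mm thick, its top 8.5 mm below the plate's top face; tells not where it started. It slides stiffly (about 2.5 N), stays where left, and has two through holes spaced as the plate's. A nose lowered in the middle of the pin hole lands on it; moved sideways the right way, it drops into its hole.
- hex_key: Bystander: L-shaped hex key of dark steel, 100 mm, 6 mm thick, lying on the table. Origin under the middle of its long arm. Leave alone.
- clamp_fork: Bystander: steel clamping fork, 100 x 32 x 9 mm, lying on the table. Origin in its underside. Leave alone.
- lens_cap: Bystander: black round lens cap, 52 mm wide, 14 mm high. Origin: centre of its underside. Leave alone.
- lens_post: Bystander: lens in a black ring on a post with a round foot 60 mm wide, 130 mm high. Origin: centre of its underside. Leave alone.
- driver: Bystander: screwdriver 170 mm long lying on the table. Origin about midway along it. Leave alone.
Things that resemble listed ones, but are neither listed nor needed, are in the scene too. Leave any pink or red look-alike of the pin alone. What is shaped like the stage but green is not meant.

How it is judged (in metres and radians):
On the way:
1. the drift pin is fully home in the pin hole (collar down on the plate) while the bolt is not yet in its hole (horizontal distance between pin and pin_hole below 0.0025 m and z of pin in the frame of pin_hole between -0.003 and 0.002 m and angle between the z axis of pin and the z axis of stage, either way round below 0.08 rad and horizontal distance between bolt and bolt_hole above 0.02 m), for 0.2 s.
At the end, for the whole second after the job is handed in: Pin in the pin hole and bolt in the bolt hole, each upright (within 0.08 rad of the stage's z), its origin within 2.5 mm sideways of the hole's centre and not more than 2 mm above the plate, both at rest (under 10 mm/s) and released (horizontal distance between pin and pin_hole below 0.0025 m and z of pin in the frame of pin_hole between -0.003 and 0.002 m and angle between the z axis of each of pin, bolt and the z axis of stage, either way round below 0.08 rad and horizontal distance between bolt and bolt_hole below 0.0025 m and z of bolt in the frame of bolt_hole between -0.003 and 0.002 m and linear speed of each of pin, bolt below 0.01 m/s); the robot touches nothing.
It fails at once if the pin is pressed on the stage or its carriage with more than 25 N (contact force between pin and stage above 25 N or contact force between pin and carriage above 25 N).
It fails at once if the bolt is pressed on the stage or its carriage with more than 25 N (contact force between bolt and stage above 25 N or contact force between bolt and carriage above 25 N).
It fails at once if a bystander is moved by more than 15 mm (distance of any of hex_key, clamp_fork, lens_cap, lens_post, driver from where it was at the start of the episode above 0.015 m).
It also fails if it takes over 70 s, if anything falls off the work surface, if the arm or the gripper's body presses on something with over 40 N, if the wrist force passes 120 N, or if a joint passes its speed limit or range.

## Robot

A 6-joint arm with a two-finger parallel gripper is mounted at the origin on the work surface. World frame = base frame: x ahead of the robot, y to its left, z up, the work surface at z = 0. Lengths are in mm, angles in rad, forces in N, time in s.
With the tool pointing down it reaches from about 325 to 775 mm from the base axis. Payload 9.3 kg.
Tool frame: the origin (TCP) lies midway between the tips of the shut fingers; the grasp point (between the pads) lies 19 mm behind it; x points along the fingers, y is the direction in which the jaws open and shut, and the axes are right-handed (so a half turn about x gives the same grasp; the last joint's range is limited). The gripper opens to 85 mm and grips with 20 to 120 N. Pads are 22 mm wide; open, the fingers measure 114 mm over their backs; the gripper's body (76 mm by 85 mm) begins 54 mm behind the grasp point. The pads swing forward as they close: fully open they stand 13 mm farther back than shut.
Start: joints at [-1.409, 0.259, 0.021, 1.334, 0, 1.418], TCP at [170.288, -522.971, 231.279] pointing down, gripper open.
Joint ranges: [-3.04, 3.04], [-0.91, 1.82], [-1.04, 1.36], [-1.92, 1.95], [-1.52, 1.45], [-3.14, 3.14]. Speed limits (rad/s): [2.22, 2.22, 2.79, 3.14, 3.14, 3.14].

## Interface

Orientations are given as a unit quaternion [w, x, y, z].
In Python, from cell import r gives the robot as it stands.
- The arm moves only by the shell command python3 -m jog 'ROWS' [OPENING] [FORCE]. ROWS is JSON, one flat list of numbers, 6 for each row, row after row: the shift along the tool's x, y, z in units of 2 cm (1.0 is 2 cm), then the turn, a rotation vector about the tool's x, y, z in units of 0.12 rad (1.0 is 0.12 rad). A call has 1 to 12 rows; each row shifts and turns the commanded pose from where the row before left it, along the tool's axes as they then stand; what a row does not reach is not made up. A row lasts 1/8 s, in which the tool goes at most 62.5 mm and 10.7 degrees, less where a joint would pass 70% of its speed; a pose out of reach is approached as far as the arm can. A call with a number of a shift or a turn outside -1 to 1 is refused whole. A call with a gripper value outside its range is refused whole. OPENING is the finger opening in mm, from 0 to 85.4, set as the call begins (- or left out, the last holds). The fingers move at their own pace and stop on an object; FORCE is the grip in N (left out, the last holds). Time passes only in rows, so rows that do not move let the fingers close. It gives the time, the measured TCP pose, the force and the opening at its end, in the units of the state.
- r.read_state(): the state, without advancing time (a new reading comes with each control period).
- r.get_image(name): name is "side" or "top"; returns the picture (420x560x3 uint8, red, green, blue); there is no depth.
- r.calibration(name): a dict with "fx", "fy", "cx", "cy" (pixels), "R" (3x3) and "t" (3): a world point X has camera coordinates R X + t. Camera axes: x right, y down, z forward; pixel columns grow to the right and rows downward; lengths in mm; the calibration is good to about 2 mm. A picture is of the moment at which its call begins. calibration takes no time and is no camera call.
- r.job_done(): hands the job in, once; it reports no verdict.
Trained networks look in the newest picture that a camera, given by its name, has taken for a name from the list of things; names that differ only in an ending like _2 or _b are one class to them, and where a whole thing is asked for, a point or a joint stands for the part that bears it (a point fixed in the world has none). Each returns a list of dicts, best first, with "score" (0 to 1); they miss things now and then, are a little off and sometimes report something else, mostly with a low value. They report only what shows in the picture. A call takes as long as a camera call. They do not tell look-alikes from the thing itself.
- r.outline_of(camera, name): "region" (420x560 bool, what is visible of it) and "bbox" ([left, top, right, bottom] as shares, 0 to 1, of the picture: columns of its width, rows of its height, round what is visible of it).
- r.tip_of(camera, name): "location" ([column, row] as shares, 0 to 1, of the picture: columns of its width, rows of its height: a listed point, or the origin of a listed thing).
The state is a dict: "time": time; "q": joint angles; "qd": joint speeds; "effort": joint torques, N m; "eef_pos": TCP position; "ee_rot": TCP orientation; "wrist_force": force on the tool from outside, world axes, zero at the start; "torque": the same for the moment, N m; "opening": finger opening in mm.
Only numpy, scipy, OpenCV 4.12 (cv2) and the standard library are available. Lean on these libraries where they do the work, as an engineer would, in place of code of your own. Each camera call takes 0.05 s, during which the arm holds its last target.

## Working session

There is one attempt and no reset: what is moved stays moved. The work goes in short steps, Python scripts to look and compute and a shell command to move; the robot and the scene stay as the last step left them, time stands still between calls to the robot, and variables do not carry over. Pictures are saved under pics/ and viewed, and the job is handed in when it is done.

```bash
ls; mkdir -p pics
python3 - <<'E'
from cell import r
import cv2
s=r.read_state();print(s)
for n in("top","side"):
    im=r.get_image(n);cv2.imwrite(f"pics/{n}0.png",im[:,:,::-1]);c=r.calibration(n);print(n,c)
    for k in("stage","holder","pin","bolt","pin_hole","bolt_hole"):
        print(k,[(round(d["score"],2),round(d["location"][0]*560,1),round(d["location"][1]*420,1)) for d in r.tip_of(n,k)[:4]])
E
```

```text
pics
{'time': 0.0, 'q': array([-1.40859991e+00,  2.59186057e-01,  2.07507161e-02,  1.33372203e+00,
        1.82899862e-05,  1.41818347e+00]), 'qd': array([ 0.00105543, -0.0016527 , -0.00016015, -0.00045914, -0.00015529,
       -0.00095627]), 'effort': array([-2.04536009e-04, -5.55642056e+01,  3.44525349e+01,  1.37309605e-02,
       -3.31240235e-04, -7.69668446e-06]), 'eef_pos': array([ 170.24530281, -522.67901867,  230.66516768]), 'ee_rot': array([ 0.11036159,  0.69836914,  0.11132404, -0.69836081]), 'wrist_force': array([ 0.59519712,  0.61707122, -0.32552163]), 'torque': array([-0.00043067,  0.03528203,  0.02155272]), 'opening': 85.39853545413585}
top {'fx': 462.62952616019277, 'fy': 462.62952616019277, 'cx': 281.76570080501557, 'cy': 199.82781959640664, 'R': array([[ 0.00285146, -0.99991027,  0.01308869],
       [-0.99872347, -0.00350768, -0.05038984],
       [ 0.05043123, -0.0129283 , -0.99864386]]), 't': array([-119.04933524,  548.91656641, 1198.36082318])}
stage [(0.87, 181.3, 202.0), (0.83, 162.3, 286.7)]
holder [(0.74, 315.8, 202.6)]
pin [(0.58, 365.9, 199.3)]
bolt [(0.63, 303.1, 196.9)]
pin_hole [(0.74, 147.5, 298.8), (0.61, 171.2, 206.2)]
bolt_hole [(0.82, 187.6, 198.3), (0.72, 162.5, 285.1), (0.57, 305.4, 125.4), (0.51, 168.1, 205.2)]
side {'fx': 517.5198924272815, 'fy': 517.5198924272815, 'cx': 280.7651765739791, 'cy': 207.08958254647385, 'R': array([[-0.74748858, -0.66415506, -0.01260492],
       [-0.45756467,  0.52854721, -0.71503315],
       [ 0.48155518, -0.52871155, -0.6989769 ]]), 't': array([328.37261234, 327.71009734, 798.71212098])}
stage [(0.78, 189.4, 292.0), (0.63, 256.7, 383.4)]
holder [(0.64, 302.9, 192.9), (0.3, 190.5, 288.1)]
pin [(0.66, 280.3, 160.6), (0.59, 318.4, 173.9), (0.58, 340.6, 155.9)]
bolt [(0.4, 291.9, 183.1)]
pin_hole [(0.9, 178.1, 282.0), (0.89, 253.3, 382.8)]
bolt_hole [(0.85, 261.6, 353.8), (0.65, 190.1, 263.9)]
```

View pics/top0.png

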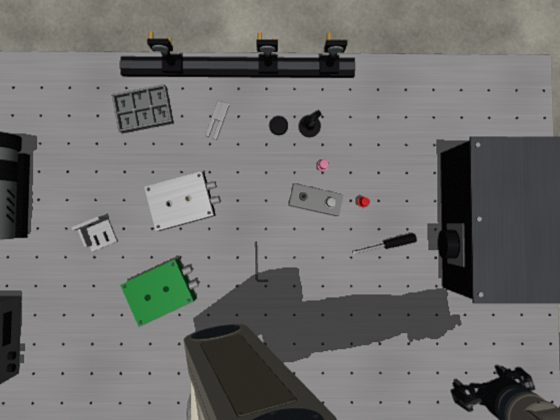

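View pics/side0.png

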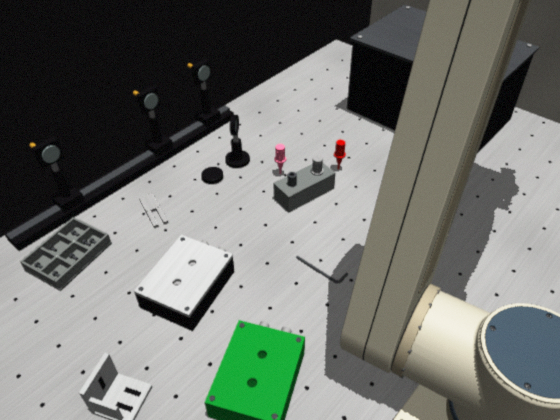

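The top picture shows the bare aluminium stage at (180,200) with its buttons on the right, so stage -y points right. The green look-alike is at (160,292). The holder is at (316,200), with the dark bolt at (303,197) and the bright pin at (331,201). The pink (322,164) and red (363,201) pins are look-alikes. I'll confirm in an enlarged crop.

Run:
```python
import cv2,numpy as np
t=cv2.imread("pics/top0.png");s=cv2.imread("pics/side0.png")
a=cv2.resize(t[165:235,280:380],(800,560),interpolation=cv2.INTER_CUBIC)
b=cv2.resize(t[160:240,135:235],(750,600),interpolation=cv2.INTER_CUBIC)
c=cv2.resize(s[140:215,260:360],(800,600),interpolation=cv2.INTER_CUBIC)
for n,i in zip("abc",(a,b,c)): cv2.imwrite(f"pics/crop_{n}.png",i)
```

```text
(no output)
```

View pics/crop_a.png

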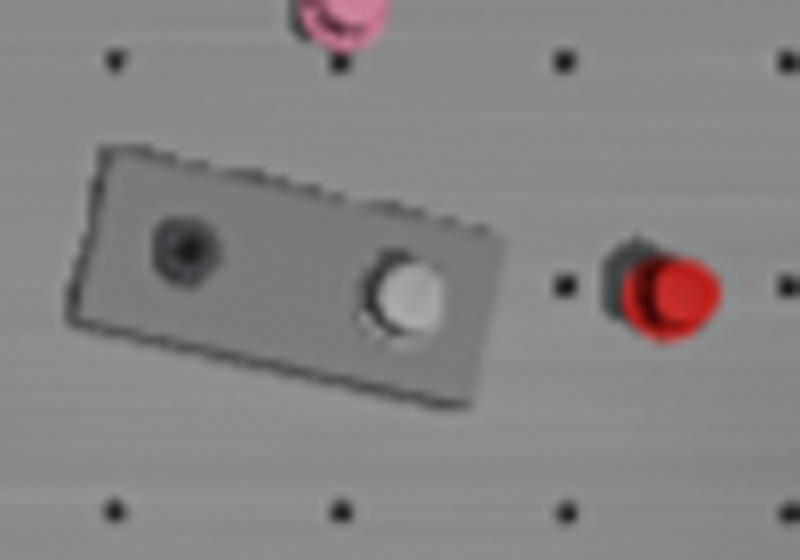

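View pics/crop_b.png

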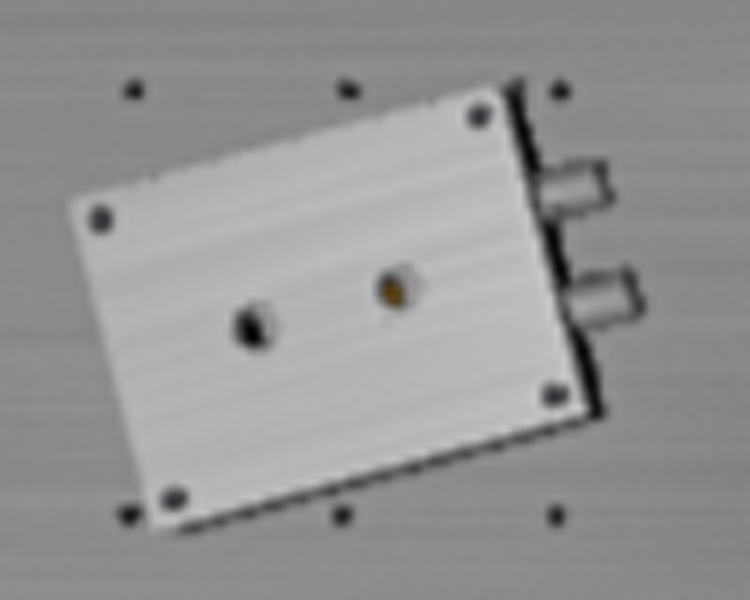

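View pics/crop_c.png

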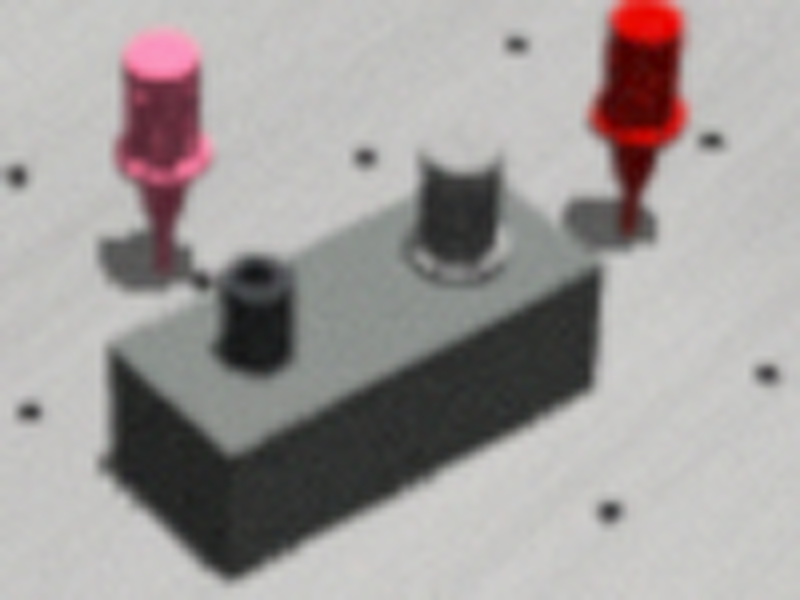

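The crops confirm it: the bright steel pin stands in the right hole at about (332,202), the dark bolt is in the left hole at about (303,196), and the pink and red pins stand outside the holder. Next I'll measure positions.

```bash
cat > h.py <<'E'
import numpy as np,cv2
from cell import r
C={n:r.calibration(n) for n in("top","side")}
def ray(n,px,z):
    c=C[n];d=c["R"].T@np.array([(px[0]-c["cx"])/c["fx"],(px[1]-c["cy"])/c["fy"],1]);o=-c["R"].T@c["t"]
    return o+d*(z-o[2])/d[2]
def proj(n,X):
    c=C[n];p=c["R"]@np.asarray(X,float)+c["t"];return np.array([c["fx"]*p[0]/p[2]+c["cx"],c["fy"]*p[1]/p[2]+c["cy"]])
E
python3 - <<'E'
from h import *
np.set_printoptions(precision=1,suppress=True)
P=lambda x,y:(x/7.5+135-.5+.07,y/7.5+160-.5+.07)
Q=lambda x,y:(x/8+280-.5+.06,y/8+165-.5+.06)
cs=[ray("top",P(*p),53) for p in[(70,203),(500,88),(592,412),(155,530)]]
cs=np.array(cs);print(cs,cs.mean(0),[np.linalg.norm(cs[i]-cs[i-1]) for i in range(4)])
print("screws",np.mean([ray("top",P(*p),54) for p in[(101,219),(480,115),(556,395),(174,498)]],0))
ph=ray("top",P(255,327),53);bh=ray("top",P(399,288),53);print("ph",ph,"bh",bh,np.linalg.norm(ph-bh))
d=(ph-bh);print("yaw",np.degrees(np.arctan2(d[1],d[0])))
e=(cs[0]-cs[1]+cs[3]-cs[2]);print("edge yaw",np.degrees(np.arctan2(e[1],e[0])))
print("pin top",ray("top",Q(411,297),86),"bolt top",ray("top",Q(187,252),76))
hc=np.array([ray("top",Q(*p),48) for p in[(100,148),(508,235),(470,406),(72,322)]]);print(hc.mean(0),[np.linalg.norm(hc[i]-hc[i-1]) for i in range(4)])
e=hc[0]-hc[1]+hc[3]-hc[2];e/=np.linalg.norm(e);print("holder yaw",np.degrees(np.arctan2(e[1],e[0])),"holes",hc.mean(0)+35*e,hc.mean(0)-35*e)
S=lambda x,y:(x/8+260-.5,y/8+140-.5)
print("side pin top",ray("side",S(462,145),86),"collar bottom c",ray("side",S(459,255),48+0),"bolt",ray("side",S(258,272),76))
im=cv2.imread("pics/side0.png");cv2.imwrite("pics/crop_d.png",cv2.resize(im[230:330,130:240],(770,700))[:600])
cv2.imwrite("pics/crop_d.png",cv2.resize(im[230:325,130:240],(690,596),interpolation=cv2.INTER_CUBIC))
E
```

```text
[[579.6 232.5  53. ]
 [619.2  88.   53. ]
 [509.6  55.8  53. ]
 [469.5 202.   53. ]] [544.5 144.6  53. ] [np.float64(114.2435218500542), np.float64(149.76757915978908), np.float64(114.27586409251387), np.float64(151.6388229546434)]
screws [544.9 144.9  54. ]
ph [537.9 169.6  53. ] bh [551.2 121.3  53. ] 50.086141188298235
yaw 105.45450800973867
edge yaw 105.34070879887635
pin top [ 541.5 -237.9   86. ] bolt top [ 555.8 -169.2   76. ]
[ 549.3 -203.    48. ] [np.float64(56.33965605070558), np.float64(133.27843995747418), np.float64(56.02100221864059), np.float64(129.63482345409295)]
holder yaw 78.20970637146752 holes [ 556.5 -168.7   48. ] [ 542.2 -237.2   48. ]
side pin top [ 542.7 -237.4   86. ] collar bottom c [ 541.4 -236.7   48. ] bolt [ 557.7 -170.    76. ]
```

View pics/crop_d.png

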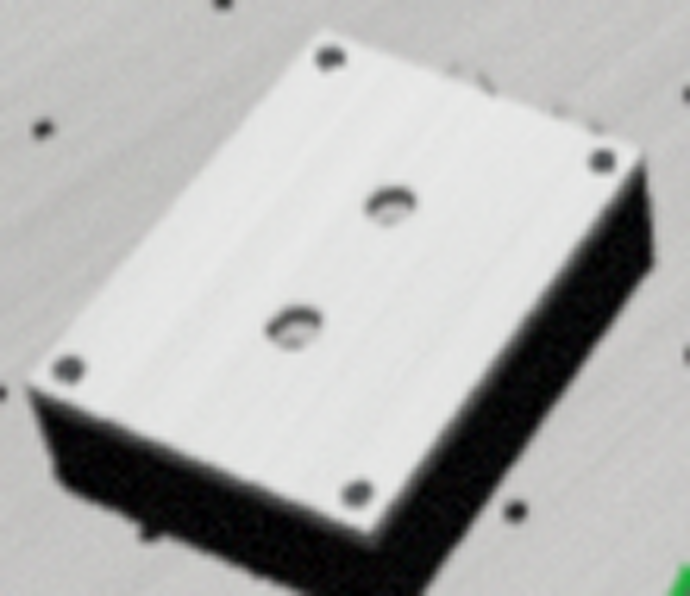

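```bash
cat >> h.py <<'E'
from scipy.spatial.transform import Rotation as Ro
def pose():
    s=r.read_state();q=s["ee_rot"];return s,s["eef_pos"],Ro.from_quat([q[1],q[2],q[3],q[0]])
def st():
    s,p,R=pose();M=R.as_matrix();print("t",round(s["time"],2),"p",p.round(2),"x",M[:,0].round(3),"y",M[:,1].round(3),"yawjaw",round(np.degrees(np.arctan2(M[1,1],M[0,1])),2),"F",s["wrist_force"].round(1),"op",round(s["opening"],1))
def to(target):
    s,p,R=pose();print("tool shift units",(R.inv().apply(np.array(target)-p)/20).round(2))
E
python3 - <<'E'
from h import *
st();print(pose()[2].as_matrix().round(3))
print(ray("side",(176.7-.4,282.2-.4),53),ray("side",(192.2-.4,262.7-.4),53))
print("pink",ray("side",(280,143),80), "red",ray("side",(340.6,143),80))
to([541.6,-237.6,150])
E
```

```text
t 0.7 p [ 170.3  -522.95  231.29] x [ 0.  0. -1.] y [ 0.31  -0.951 -0.   ] yawjaw -71.96 F [ 0.1  0.1 -1.1] op 85.5
[[ 0.     0.31  -0.951]
 [ 0.    -0.951 -0.31 ]
 [-1.    -0.    -0.   ]]
[537.56345314 171.08257511  53.        ] [550.71322914 122.6124073   53.        ]
pink [ 644.05683915 -229.35126021   80.        ] red [ 540.00072744 -318.76925631   80.        ]
tool shift units [  4.06  -7.82 -22.07]
```

```bash
python3 -m jog '[0,0,-1,-1,0,0, 0,0,-1,-1,0,0, 0,0,-1,-1,0,0, 0,0,-1,-1,0,0, 0,0,-1,-1,0,0, 0,0,-1,-1,0,0, 0,0,-1,-1,0,0, 0,0,-1,-1,0,0, 0,0,-1,-0.7,0,0]' 50
python3 - <<'E'
from h import *
st();to([541.8,-237.6,150])
E
```

```text
time: 1.82
eef_pos: [290.7, -400.0, 231.3]
ee_rot: [0.445, 0.549, 0.445, -0.549]
wrist_force: [-0.1, 0.1, 0.1]
opening: 50.1
t 1.82 p [ 290.73 -399.99  231.27] x [ 0. -0. -1.] y [ 0.978 -0.207  0.   ] yawjaw -11.95 F [-0.1  0.1  0.1] op 50.1
tool shift units [  4.06  10.6  -10.54]
```

```bash
python3 -m jog '[0,1,-1,0,0,0, 0,1,-1,0,0,0, 0,1,-1,0,0,0, 0,1,-1,0,0,0, 0,1,-1,0,0,0, 0,1,-1,0,0,0, 0.5,1,-1,0,0,0, 0.5,1,-1,0,0,0, 1,1,-1,0,0,0, 1,1,-1,0,0,0, 1,0.6,-0.54,0,0,0, 0,0,0,0,0,0]' 50
python3 - <<'E'
from h import *
st();to([541.8,-237.6,55.5])
im=r.get_image("side");cv2.imwrite("pics/s1.png",im[:,:,::-1])
im=r.get_image("top");cv2.imwrite("pics/t1.png",im[:,:,::-1])
E
```

```text
time: 3.32
eef_pos: [541.9, -238.1, 149.8]
ee_rot: [-0.444, -0.549, -0.446, 0.55]
wrist_force: [-0.6, 0.2, -0.2]
opening: 50.0
t 3.33 p [ 541.9  -238.13  149.77] x [-0.003  0.002 -1.   ] y [ 0.978 -0.209 -0.003] yawjaw -12.06 F [-0.6  0.2 -0.2] op 50.0
tool shift units [ 4.71  0.   -0.02]
```

View pics/s1.png

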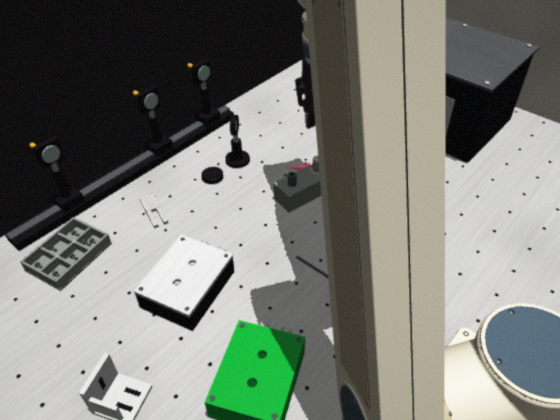

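Run:
```python
import cv2
s=cv2.imread("pics/s1.png");cv2.imwrite("pics/c1.png",cv2.resize(s[120:220,250:350],(600,600),interpolation=cv2.INTER_CUBIC))
```

```text
(no output)
```

View pics/c1.png

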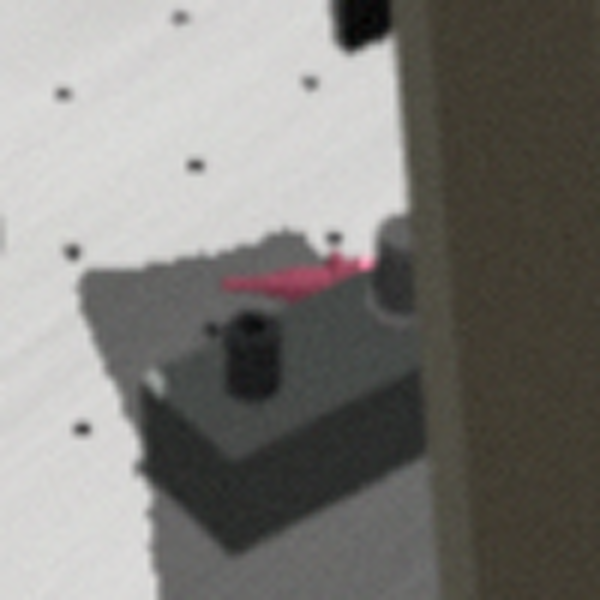

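View pics/t1.png

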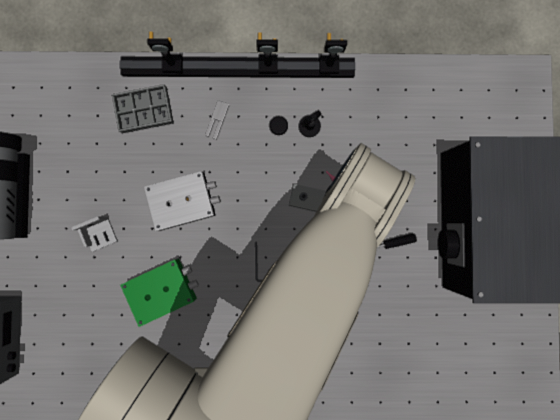

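The pink pin, which was balanced on its nose, has toppled on its own and lies behind the holder at about (300,167) in the side view. My fingers were never below 150 mm. It isn't in the way, so I'll descend on the real pin.

```bash
python3 -m jog '[1,0,0,0,0,0, 1,0,0,0,0,0, 1,0,0,0,0,0, 1,0,0,0,0,0, 0.5,0,0,0,0,0, 0.25,0,0,0,0,0, 0,0,0,0,0,0]' 50
python3 -m jog '[0,0,0,0,0,0, 0,0,0,0,0,0, 0,0,0,0,0,0, 0,0,0,0,0,0]' 15 40
python3 - <<'E'
from h import *
st()
E
```

```text
time: 4.3
eef_pos: [542.1, -239.4, 56.8]
ee_rot: [0.444, 0.55, 0.444, -0.55]
wrist_force: [0.4, -0.2, 0.1]
opening: 50.3
time: 4.8
eef_pos: [542.3, -239.3, 57.0]
ee_rot: [0.445, 0.55, 0.444, -0.55]
wrist_force: [-1.6, 0.4, 5.8]
opening: 20.9
t 4.8 p [ 542.3  -239.28   57.01] x [ 0.001 -0.001 -1.   ] y [ 0.978 -0.21   0.001] yawjaw -12.14 F [-1.6  0.4  5.8] op 20.9
```

```bash
python3 -m jog '[0,0,0,0,0,0, 0,0,0,0,0,0]' 15 60
python3 -m jog '[-0.5,0,0,0,0,0, -1,0,0,0,0,0, -1,0,0,0,0,0, -1,0,0,0,0,0, -1,0,0,0,0,0, -1,0,0,0,0,0, 0,0,0,0,0,0, 0,0,0,0,0,0]'
python3 - <<'E'
from h import *
st()
im=r.get_image("side");cv2.imwrite("pics/s2.png",im[:,:,::-1])
to([537.8,169.9,160])
E
```

```text
time: 5.05
eef_pos: [542.3, -239.3, 57.1]
ee_rot: [0.445, 0.55, 0.444, -0.55]
wrist_force: [-1.1, 0.4, 6.1]
opening: 20.2
time: 6.05
eef_pos: [541.7, -238.9, 165.6]
ee_rot: [-0.444, -0.55, -0.445, 0.55]
wrist_force: [0.1, 1.1, -1.9]
opening: 20.1
t 6.05 p [ 541.72 -238.91  165.61] x [-0.001  0.    -1.   ] y [ 0.978 -0.21  -0.001] yawjaw -12.15 F [ 0.1  1.1 -1.9] op 20.1
tool shift units [  0.28  -4.49 -19.94]
```

View pics/s2.png

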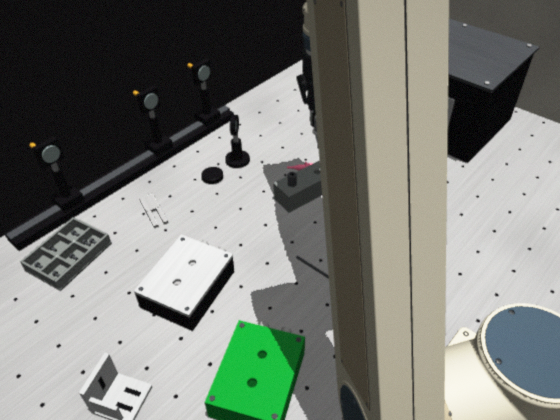

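The pin is gone from the holder and the wrist carries its weight. Next: turn and travel to the stage.

```bash
python3 -m jog '[0,0,-1,-1,0,0, 0,0,-1,-1,0,0, 0,0,-1,-1,0,0, 0,0,-1,-0.98,0,0, 0,0,-1,0,0,0, 0,0,-1,0,0,0, 0,0,-1,0,0,0, 0,0,-1,0,0,0, 0,0,-1,0,0,0, 0,0,-1,0,0,0, 0,0,-1,0,0,0, 0,0,-1,0,0,0]'
python3 - <<'E'
from h import *
st();to([537.8,169.9,160])
E
```

```text
time: 7.6
eef_pos: [502.2, -4.2, 166.3]
ee_rot: [0.562, 0.429, 0.562, -0.429]
wrist_force: [0.2, 0.0, -0.8]
opening: 20.4
t 7.6 p [502.2   -4.19 166.31] x [ 0. -0. -1.] y [0.965 0.262 0.   ] yawjaw 15.22 F [ 0.2  0.  -0.8] op 20.4
tool shift units [ 0.32  4.   -7.93]
```

```bash
python3 -m jog '[0,0.5,-1,0,0,0, 0,0.5,-1,0,0,0, 0,0.5,-1,0,0,0, 0,0.5,-1,0,0,0, 0,0.5,-1,0,0,0, 0,0.5,-1,0,0,0, 0.5,0.5,-1,0,0,0, 0.5,0.5,-0.93,0,0,0, 1,0,0,0,0,0, 0.3,0,0,0,0,0, 0,0,0,0,0,0, 0,0,0,0,0,0]'
python3 - <<'E'
from h import *
st();to([537.8,169.9,120])
for n in("top","side"):
    im=r.get_image(n);cv2.imwrite(f"pics/{n}3.png",im[:,:,::-1])
    print(n,[(round(d["score"],2),round(d["location"][0]*560,1),round(d["location"][1]*420,1)) for d in r.tip_of(n,"pin")[:4]],proj(n,[537.8,169.9,53]))
im=cv2.imread("pics/side3.png");cv2.imwrite("pics/c3.png",cv2.resize(im[215:325,110:240],(780,600+60),interpolation=cv2.INTER_CUBIC)[:600])
E
```

```text
time: 9.1
eef_pos: [538.5, 168.5, 121.0]
ee_rot: [0.562, 0.43, 0.561, -0.429]
wrist_force: [-0.5, 0.4, -1.1]
opening: 20.1
t 9.1 p [538.46 168.49 120.96] x [ 0.001  0.    -1.   ] y [0.965 0.262 0.001] yawjaw 15.19 F [-0.5  0.4 -1.1] op 20.1
tool shift units [ 0.05 -0.01 -0.08]
top [(0.68, 351.8, 218.4), (0.66, 316.1, 197.9), (0.59, 336.8, 182.3), (0.39, 162.7, 201.4)] [168.43366568 203.20219163]
side [(0.74, 171.7, 261.6)] [176.72132454 281.33298047]
```

View pics/c3.png

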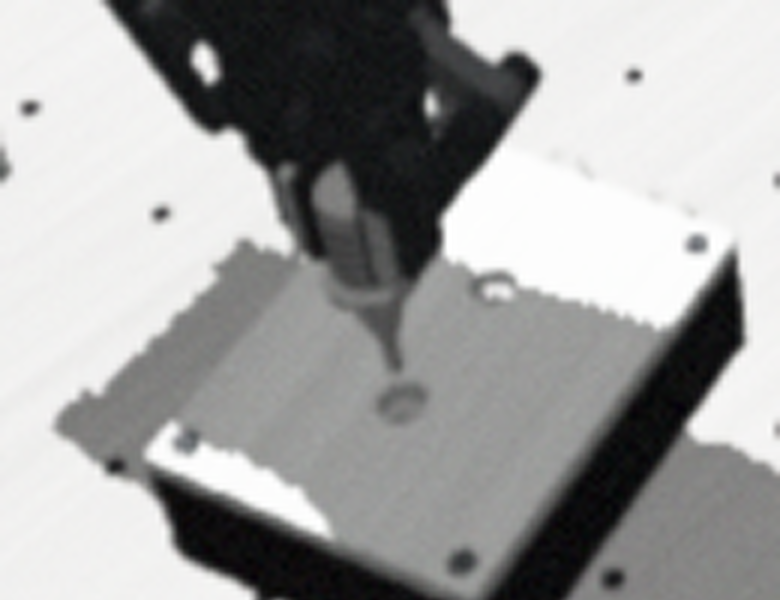

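View pics/side3.png

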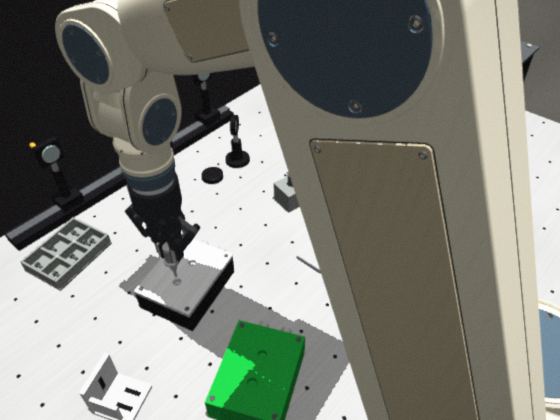

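Run:
```python
from h import *
for X in([538.5,168.5,70],[538.5,168.5,112],[538.5,170,70],[538.5,170,112],[537.8,169.9,53]): 
    p=proj("side",X);print(X,((p-[110,215]+.4)*6).round(0))
```

```text
[538.5, 168.5, 70] [396. 361.]
[538.5, 168.5, 112] [373. 270.]
[538.5, 170, 70] [392. 364.]
[538.5, 170, 112] [369. 273.]
[537.8, 169.9, 53] [403. 400.]
```

Run:
```python
from h import *
im=cv2.imread("pics/side3.png");x0,y0,k=150,235,12
c=cv2.resize(im[y0:y0+50,x0:x0+60],None,fx=k,fy=k,interpolation=cv2.INTER_CUBIC)
def pt(X):
    p=(proj("side",X)-[x0,y0]+.5)*k;return tuple(int(v) for v in p)
cv2.line(c,pt([538.5,168.5,70]),pt([538.5,168.5,150]),(0,0,255),1)
cv2.line(c,pt([538.5,170,70]),pt([538.5,170,150]),(0,255,0),1)
cv2.imwrite("pics/c3b.png",c)
im=cv2.imread("pics/top3.png");cv2.imwrite("pics/c3t.png",cv2.resize(im[150:250,110:230],(720,600)))
```

```text
(no output)
```

View pics/c3b.png

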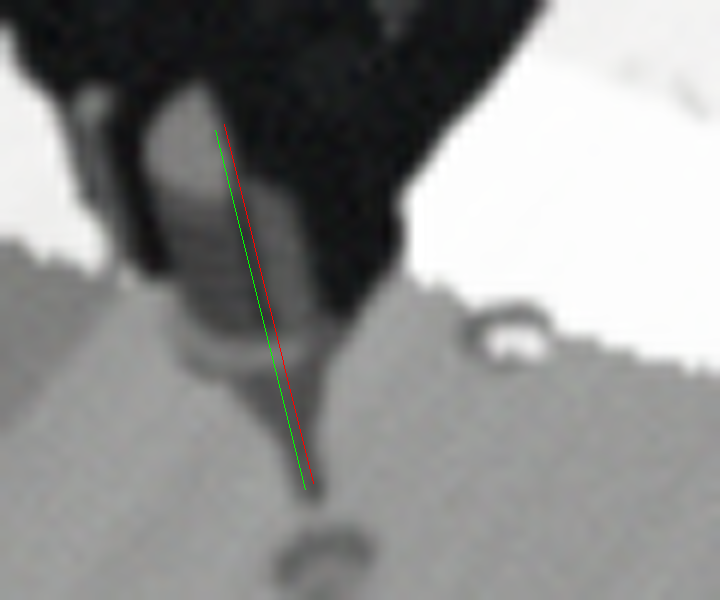

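View pics/c3t.png

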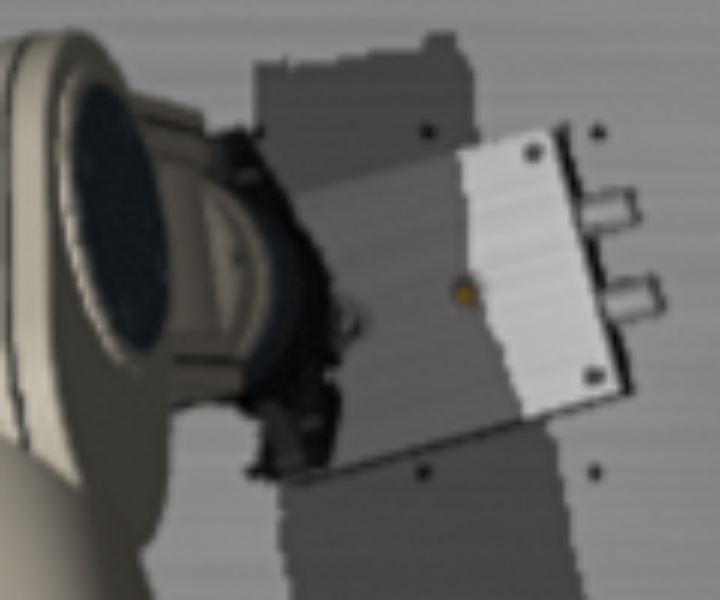

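The pin is upright and centred over the mouth: nose at about (175.7,276) px, hole at about (177,282) px in the side view. In the bolt hole the lit carriage shows on the -y side and the deep floor on the +y side, which hints at a +y offset. I'll feel for it, starting a little towards +y.

```bash
python3 -m jog '[0.3,-0.03,-0.15,0,0,0, 0.3,0,0,0,0,0, 0.2,0,0,0,0,0, 0,0,0,0,0,0, 0,0,0,0,0,0]'
python3 -m jog '[0.1,0,0,0,0,0, 0,0,0,0,0,0]'
python3 -m jog '[0.1,0,0,0,0,0, 0,0,0,0,0,0]'
```

```text
time: 9.93
eef_pos: [536.8, 171.3, 104.3]
ee_rot: [0.562, 0.429, 0.562, -0.429]
wrist_force: [-0.6, 0.6, -0.9]
opening: 20.1
time: 10.18
eef_pos: [536.7, 171.3, 102.2]
ee_rot: [0.562, 0.429, 0.562, -0.429]
wrist_force: [-0.3, 1.0, -0.8]
opening: 20.2
time: 10.42
eef_pos: [536.6, 171.3, 100.1]
ee_rot: [0.562, 0.429, 0.562, -0.429]
wrist_force: [0.5, 0.1, -1.9]
opening: 20.6
```

```bash
for i in 1; do python3 -m jog '[0.1,0,0,0,0,0, 0,0,0,0,0,0]'
python3 -m jog '[0.07,0,0,0,0,0, 0,0,0,0,0,0]';python3 -m jog '[0.07,0,0,0,0,0, 0,0,0,0,0,0]'; done
```

```text
time: 10.68
eef_pos: [536.7, 171.3, 98.1]
ee_rot: [0.562, 0.429, 0.562, -0.429]
wrist_force: [0.4, -0.6, -2.2]
opening: 20.6
time: 10.92
eef_pos: [536.7, 171.3, 96.8]
ee_rot: [0.562, 0.429, 0.562, -0.429]
wrist_force: [-0.4, -0.7, -1.1]
opening: 20.1
time: 11.18
eef_pos: [536.7, 171.3, 95.4]
ee_rot: [0.562, 0.429, 0.562, -0.429]
wrist_force: [0.5, 0.1, -2.1]
opening: 20.1
```

```bash
python3 -m jog '[0.07,0,0,0,0,0, 0,0,0,0,0,0]'
python3 -m jog '[0.07,0,0,0,0,0, 0,0,0,0,0,0]';python3 -m jog '[0.07,0,0,0,0,0, 0,0,0,0,0,0]'
```

```text
time: 11.42
eef_pos: [536.7, 171.3, 94.0]
ee_rot: [0.562, 0.429, 0.562, -0.429]
wrist_force: [0.2, 0.0, -0.8]
opening: 20.4
time: 11.68
eef_pos: [536.7, 171.3, 92.6]
ee_rot: [0.562, 0.429, 0.562, -0.429]
wrist_force: [0.5, -0.1, -1.5]
opening: 20.5
time: 11.92
eef_pos: [536.7, 171.3, 91.2]
ee_rot: [0.562, 0.429, 0.562, -0.429]
wrist_force: [0.8, 0.6, -1.8]
opening: 20.4
```

The nose is now about 4–5 mm below the carriage top with no force, so it has dropped into the carriage hole on the +y side. I'll lower a bit more, then come back to the centre.

```bash
python3 -m jog '[0.1,0,0,0,0,0, 0.1,0,0,0,0,0, 0.05,0,0,0,0,0, 0,0,0,0,0,0]'
python3 -m jog '[0,0,0.05,0,0,0, 0,0,0,0,0,0]';python3 -m jog '[0,0,0.05,0,0,0, 0,0,0,0,0,0]';python3 -m jog '[0,0,0.05,0,0,0, 0,0,0,0,0,0, 0,0,0,0,0,0]'
python3 - <<'E'
from h import *
st()
im=r.get_image("side");cv2.imwrite("pics/s4.png",cv2.resize(im[235:305,140:230,::-1],None,fx=8,fy=8,interpolation=cv2.INTER_CUBIC))
E
```

```text
time: 12.42
eef_pos: [536.7, 171.3, 86.2]
ee_rot: [0.562, 0.429, 0.562, -0.429]
wrist_force: [-0.2, 0.7, -1.1]
opening: 20.6
time: 12.68
eef_pos: [537.0, 170.4, 86.3]
ee_rot: [0.562, 0.429, 0.562, -0.429]
wrist_force: [0.3, 1.3, -1.6]
opening: 20.5
time: 12.92
eef_pos: [537.2, 169.6, 86.3]
ee_rot: [0.562, 0.429, 0.562, -0.429]
wrist_force: [0.3, 2.5, -1.0]
opening: 20.4
time: 13.3
eef_pos: [537.6, 168.4, 86.3]
ee_rot: [0.562, 0.429, 0.562, -0.429]
wrist_force: [-0.6, 1.9, -0.3]
opening: 20.6
t 13.3 p [537.55 168.43  86.3 ] x [ 0.  0. -1.] y [0.965 0.262 0.   ] yawjaw 15.22 F [-0.6  1.9 -0.3] op 20.6
```

View pics/s4.png

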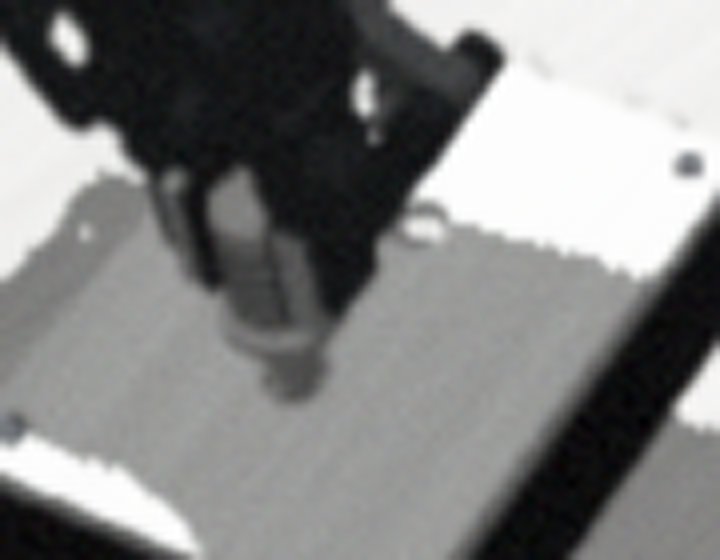

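The pin goes into the mouth cleanly, and the 2 N against it shows it is dragging the carriage to -y. Now I'll ease it down.

```bash
python3 -m jog '[0.1,0,0,0,0,0, 0,0,0,0,0,0]'
python3 -m jog '[0.1,0,0,0,0,0, 0,0,0,0,0,0]';python3 -m jog '[0.1,0,0,0,0,0, 0,0,0,0,0,0]'
```

```text
time: 13.6
eef_pos: [537.6, 168.4, 84.2]
ee_rot: [0.562, 0.429, 0.562, -0.429]
wrist_force: [0.4, 1.8, -1.5]
opening: 19.9
time: 13.85
eef_pos: [537.6, 168.4, 82.2]
ee_rot: [0.562, 0.429, 0.562, -0.429]
wrist_force: [0.5, 2.4, -1.0]
opening: 20.6
time: 14.1
eef_pos: [537.6, 168.4, 80.2]
ee_rot: [0.562, 0.429, 0.562, -0.429]
wrist_force: [0.6, 2.2, -0.9]
opening: 20.6
```

```bash
python3 -m jog '[0.1,0,0,0,0,0, 0,0,0,0,0,0]'
python3 -m jog '[0.05,0,0,0,0,0, 0,0,0,0,0,0]';python3 -m jog '[0.05,0,0,0,0,0, 0,0,0,0,0,0]'; python3 -m jog '[0.05,0,0,0,0,0, 0,0,0,0,0,0]'
```

```text
time: 14.35
eef_pos: [537.7, 168.4, 78.2]
ee_rot: [0.562, 0.429, 0.562, -0.429]
wrist_force: [2.4, 2.9, -0.2]
opening: 20.4
time: 14.6
eef_pos: [537.8, 168.4, 77.4]
ee_rot: [0.562, 0.43, 0.562, -0.429]
wrist_force: [1.4, 3.3, 1.2]
opening: 19.8
time: 14.85
eef_pos: [537.9, 168.4, 76.4]
ee_rot: [0.562, 0.43, 0.562, -0.429]
wrist_force: [3.1, 3.5, 2.3]
opening: 20.5
time: 15.1
eef_pos: [538.0, 168.5, 75.4]
ee_rot: [0.562, 0.43, 0.562, -0.429]
wrist_force: [4.4, 3.1, 2.6]
opening: 20.2
```

```bash
python3 -m jog '[0,0.03,0,0,0,0, 0,0,0,0,0,0]'
python3 -m jog '[0.05,0.02,0,0,0,0, 0,0,0,0,0,0]';python3 -m jog '[0.05,0,0,0,0,0, 0,0,0,0,0,0]'
```

```text
time: 15.35
eef_pos: [538.1, 168.5, 75.2]
ee_rot: [0.562, 0.429, 0.562, -0.429]
wrist_force: [2.5, 2.3, 1.8]
opening: 20.1
time: 15.6
eef_pos: [538.3, 168.6, 74.0]
ee_rot: [0.562, 0.429, 0.562, -0.43]
wrist_force: [1.3, 2.9, 0.3]
opening: 20.2
time: 15.85
eef_pos: [538.4, 168.6, 73.1]
ee_rot: [0.562, 0.429, 0.562, -0.429]
wrist_force: [3.1, 2.7, 0.4]
opening: 19.7
```

```bash
python3 -m jog '[0.05,0.02,0,0,0,0, 0,0,0,0,0,0]'
python3 -m jog '[0.05,0.01,0,0,0,0, 0,0,0,0,0,0]';python3 -m jog '[0.05,0,0,0,0,0, 0,0,0,0,0,0]'
```

```text
time: 16.1
eef_pos: [538.5, 168.7, 72.0]
ee_rot: [0.562, 0.429, 0.562, -0.43]
wrist_force: [0.2, 1.9, -0.0]
opening: 20.4
time: 16.35
eef_pos: [538.7, 168.8, 71.0]
ee_rot: [0.562, 0.429, 0.562, -0.43]
wrist_force: [0.7, 2.1, 0.3]
opening: 20.4
time: 16.6
eef_pos: [538.9, 168.8, 70.1]
ee_rot: [0.562, 0.429, 0.562, -0.43]
wrist_force: [-0.5, 3.3, 0.3]
opening: 20.4
```

```bash
python3 -m jog '[0.05,0,0,0,0,0, 0,0,0,0,0,0]'
python3 -m jog '[0.05,0,0,0,0,0, 0,0,0,0,0,0]';python3 -m jog '[0.05,0,0,0,0,0, 0,0,0,0,0,0]';python3 -m jog '[0.05,0,0,0,0,0, 0,0,0,0,0,0]'
```

```text
time: 16.85
eef_pos: [539.0, 168.8, 69.2]
ee_rot: [0.562, 0.429, 0.562, -0.429]
wrist_force: [-0.6, 2.5, 0.9]
opening: 20.2
time: 17.1
eef_pos: [539.1, 168.8, 68.2]
ee_rot: [0.562, 0.429, 0.562, -0.429]
wrist_force: [-1.4, 2.7, 0.1]
opening: 20.5
time: 17.35
eef_pos: [539.1, 168.8, 67.2]
ee_rot: [0.562, 0.429, 0.562, -0.429]
wrist_force: [-1.0, 2.2, -0.5]
opening: 20.0
time: 17.6
eef_pos: [539.0, 168.8, 66.1]
ee_rot: [0.562, 0.429, 0.562, -0.429]
wrist_force: [-0.5, 1.9, -1.1]
opening: 20.4
```

```bash
python3 -m jog '[0.05,0,0,0,0,0, 0,0,0,0,0,0]'
python3 -m jog '[0.05,0,0,0,0,0, 0,0,0,0,0,0]';python3 -m jog '[0.05,0,0,0,0,0, 0,0,0,0,0,0]';python3 -m jog '[0.03,0,0,0,0,0, 0,0,0,0,0,0]'
```

```text
time: 17.85
eef_pos: [539.0, 168.8, 65.2]
ee_rot: [0.562, 0.429, 0.562, -0.429]
wrist_force: [-0.8, 2.3, -1.5]
opening: 20.2
time: 18.1
eef_pos: [539.0, 168.8, 64.2]
ee_rot: [0.562, 0.429, 0.562, -0.429]
wrist_force: [-1.9, 2.4, -0.6]
opening: 20.1
time: 18.35
eef_pos: [539.0, 168.8, 63.2]
ee_rot: [0.562, 0.429, 0.562, -0.429]
wrist_force: [-0.8, 2.3, -0.6]
opening: 20.1
time: 18.6
eef_pos: [539.0, 168.8, 62.6]
ee_rot: [0.562, 0.429, 0.562, -0.429]
wrist_force: [-0.6, 2.6, -1.1]
opening: 20.1
```

```bash
python3 -m jog '[0.03,0,0,0,0,0, 0,0,0,0,0,0]'
python3 -m jog '[0.03,0,0,0,0,0, 0,0,0,0,0,0]';python3 -m jog '[0.03,0,0,0,0,0, 0,0,0,0,0,0]';python3 - <<'E'
from h import *
im=r.get_image("side");cv2.imwrite("pics/s5.png",cv2.resize(im[235:305,140:230,::-1],None,fx=8,fy=8,interpolation=cv2.INTER_CUBIC))
E
```

```text
time: 18.85
eef_pos: [539.1, 168.8, 62.1]
ee_rot: [0.562, 0.429, 0.562, -0.429]
wrist_force: [-2.0, 2.4, 1.3]
opening: 20.3
time: 19.1
eef_pos: [539.1, 168.9, 62.1]
ee_rot: [0.562, 0.43, 0.562, -0.429]
wrist_force: [-3.3, 2.6, 7.3]
opening: 20.4
time: 19.35
eef_pos: [539.1, 168.9, 62.0]
ee_rot: [0.562, 0.43, 0.562, -0.429]
wrist_force: [-5.0, 1.8, 11.9]
opening: 20.4
```

View pics/s5.png

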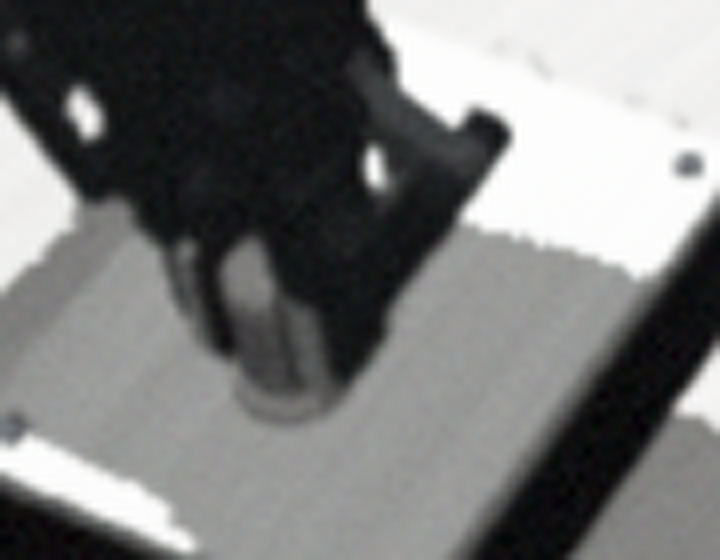

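The collar is home at TCP z = 62.0, the predicted height, with 12 N. I'll unload and release.

```bash
python3 -m jog '[-0.04,0,0,0,0,0, 0,0,0,0,0,0]'
python3 -m jog '[0,0,0,0,0,0, 0,0,0,0,0,0, 0,0,0,0,0,0]' 50
python3 -m jog '[-0.5,0,0,0,0,0, -1,0,0,0,0,0, -1,0,0,0,0,0, -1,0,0,0,0,0, -1,0,0,0,0,0, 0,0,1,0,0,0, 0,0,1,0,0,0, 0,0,1,0,0,0, 0,0,1,0,0,0, 0,0,1,0,0,0, 0,0,1,0,0,0, 0,0,0,0,0,0]'
python3 - <<'E'
from h import *
st();to([556.8,-169.5,160])
for n in("top","side"):
    im=r.get_image(n);cv2.imwrite(f"pics/{n}6.png",im[:,:,::-1])
    print(n,[(round(d["score"],2),round(d["location"][0]*560,1),round(d["location"][1]*420,1)) for d in r.tip_of(n,"pin")[:4]],proj(n,[537.8,169.9,53]))
im=cv2.imread("pics/side6.png");cv2.imwrite("pics/c6.png",cv2.resize(im[235:305,140:230],None,fx=8,fy=8,interpolation=cv2.INTER_CUBIC))
E
```

```text
time: 19.65
eef_pos: [539.1, 168.9, 62.1]
ee_rot: [0.562, 0.429, 0.562, -0.429]
wrist_force: [-3.5, 3.0, 6.8]
opening: 20.5
time: 20.02
eef_pos: [539.2, 168.6, 61.5]
ee_rot: [0.562, 0.429, 0.562, -0.43]
wrist_force: [-0.9, -0.9, 0.7]
opening: 50.2
time: 21.52
eef_pos: [571.0, 51.4, 151.5]
ee_rot: [0.561, 0.43, 0.561, -0.43]
wrist_force: [-0.6, 0.3, 0.7]
opening: 50.2
t 21.52 p [571.04  51.38 151.52] x [-0. -0. -1.] y [ 0.965  0.261 -0.   ] yawjaw 15.1 F [-0.6  0.3  0.7] op 50.2
tool shift units [-0.42 -3.57 10.48]
top [(0.68, 336.9, 184.7), (0.66, 349.5, 218.3)] [168.43366568 203.20219163]
side [(0.88, 173.9, 282.6)] [176.72132454 281.33298047]
```

View pics/c6.png

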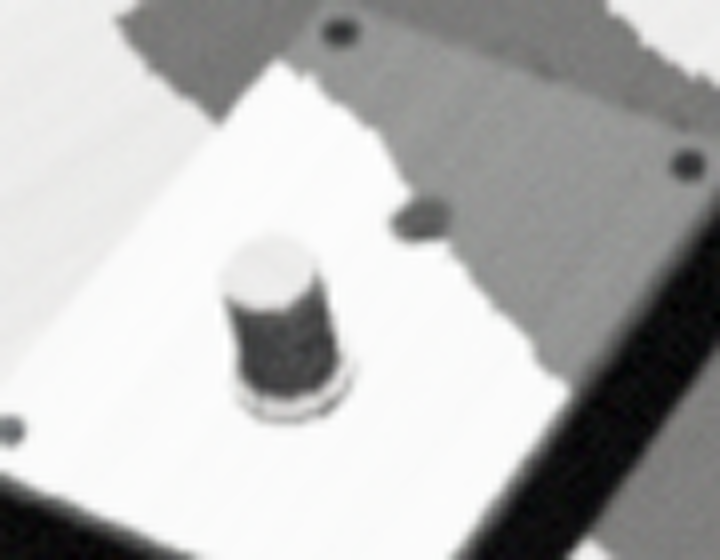

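View pics/side6.png

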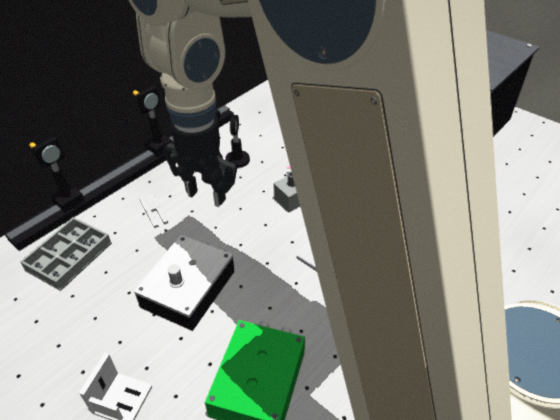

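The pin stands upright with its collar flat, and the bolt hole at (192,262) px is now evenly dark, so the carriage is in line. Now for the bolt.

```bash
python3 -m jog '[0,0,1,1,0,0, 0,0,1,1,0,0, 0,0,1,1,0,0, 0,0,1,0.97,0,0, 0,0,1,0,0,0, 0,0,1,0,0,0, 0,0,1,0,0,0, 0,0,0,0,0,0]'
python3 - <<'E'
from h import *
st();to([557,-169,150])
E
```

```text
time: 22.72
eef_pos: [564.5, -86.1, 151.7]
ee_rot: [-0.444, -0.55, -0.444, 0.55]
wrist_force: [-0.2, 0.3, 0.8]
opening: 50.0
t 22.73 p [564.47 -86.15 151.73] x [ 0. -0. -1.] y [ 0.978 -0.21   0.   ] yawjaw -12.14 F [-0.2  0.3  0.8] op 50.0
tool shift units [0.09 0.51 4.13]
```

```bash
python3 -m jog '[0,0.51,1,0,0,0, 0,0,1,0,0,0, 0,0,1,0,0,0, 0,0,1,0,0,0, 0,0,0.13,0,0,0, 0,0,0,0,0,0]'
python3 - <<'E'
from h import *
st();to([557,-169,54])
im=r.get_image("side");cv2.imwrite("pics/s7.png",cv2.resize(im[130:220,240:350,::-1],None,fx=6,fy=6,interpolation=cv2.INTER_CUBIC))
E
```

```text
time: 23.48
eef_pos: [557.3, -167.8, 151.7]
ee_rot: [0.444, 0.55, 0.445, -0.55]
wrist_force: [0.1, -0.3, 0.1]
opening: 50.0
t 23.48 p [ 557.32 -167.78  151.68] x [-0.  0. -1.] y [ 0.978 -0.21  -0.   ] yawjaw -12.12 F [ 0.1 -0.3  0.1] op 50.0
tool shift units [ 4.88 -0.    0.06]
```

View pics/s7.png

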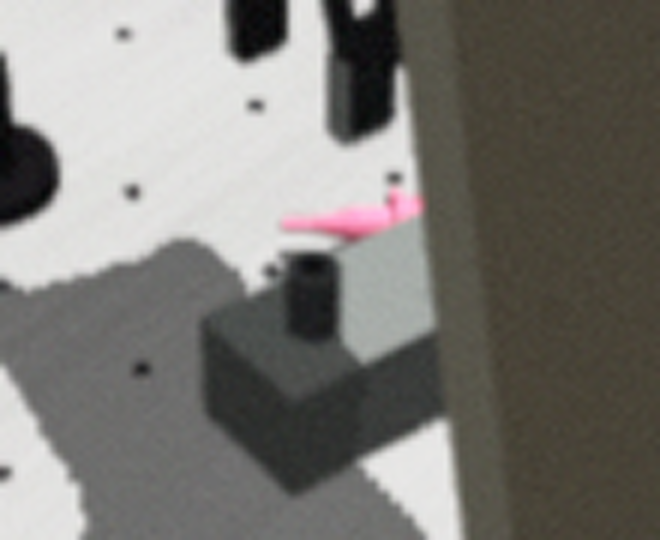

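```bash
python3 -m jog '[1,0,0.05,0,0,0, 1,0,0,0,0,0, 1,0,0,0,0,0, 1,0,0,0,0,0, 0.5,0,0,0,0,0, 0.35,0,0,0,0,0, 0,0,0,0,0,0, 0,0,0,0,0,0]'
python3 -m jog '[0,0,0,0,0,0, 0,0,0,0,0,0, 0,0,0,0,0,0, 0,0,0,0,0,0]' 12 60
python3 -m jog '[-0.5,0,0,0,0,0, -1,0,0,0,0,0, -1,0,0,0,0,0, -1,0,0,0,0,0, -1,0,0,0,0,0, -1,0,0,0,0,0, 0,0,0,0,0,0]'
python3 - <<'E'
from h import *
st();to([551.9,121.9,150])
im=r.get_image("side");cv2.imwrite("pics/s8.png",cv2.resize(im[130:220,240:350,::-1],None,fx=6,fy=6,interpolation=cv2.INTER_CUBIC))
E
```

```text
time: 24.52
eef_pos: [557.6, -168.6, 55.3]
ee_rot: [0.445, 0.55, 0.444, -0.55]
wrist_force: [-0.7, 0.6, -0.1]
opening: 50.0
time: 25.02
eef_pos: [557.5, -168.6, 55.3]
ee_rot: [0.445, 0.55, 0.444, -0.55]
wrist_force: [-1.0, 0.8, 6.3]
opening: 17.8
time: 25.9
eef_pos: [557.9, -168.8, 166.3]
ee_rot: [0.446, 0.55, 0.444, -0.549]
wrist_force: [0.7, -0.6, -1.5]
opening: 17.4
t 25.9 p [ 557.91 -168.79  166.26] x [ 0.003 -0.001 -1.   ] y [ 0.978 -0.209  0.003] yawjaw -12.08 F [ 0.7 -0.6 -1.5] op 17.4
tool shift units [  0.8   -3.34 -14.15]
```

View pics/s8.png

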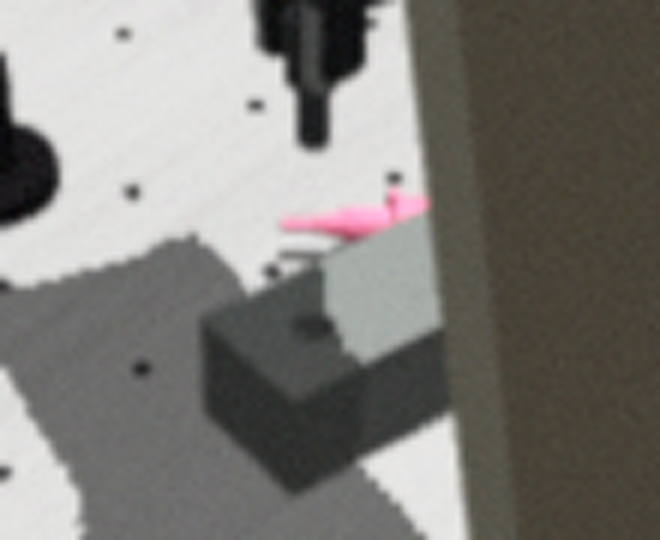

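The bolt is held upright. Now back to the stage.

```bash
python3 -m jog '[0,0,-1,-1,0,0, 0,0,-1,-1,0,0, 0,0,-1,-1,0,0, 0,0,-1,-0.98,0,0, 0,0,-1,0,0,0, 0,0,-1,0,0,0, 0,0,-1,0,0,0, 0,0,-1,0,0,0, 0,0,0,0,0,0]'
python3 - <<'E'
from h import *
st();to([551.9,121.9,110])
E
```

```text
time: 27.08
eef_pos: [538.2, -10.6, 164.9]
ee_rot: [0.562, 0.429, 0.562, -0.429]
wrist_force: [0.3, 0.3, -1.0]
opening: 17.6
t 27.07 p [538.16 -10.58 164.89] x [ 0.  0. -1.] y [0.964 0.265 0.   ] yawjaw 15.37 F [ 0.3  0.3 -1. ] op 17.6
tool shift units [ 2.74  2.42 -6.2 ]
```

```bash
python3 -m jog '[0,0.4,-1,0,0,0, 0,0.4,-1,0,0,0, 0,0.4,-1,0,0,0, 0,0.4,-1,0,0,0, 0,0.4,-1,0,0,0, 0.7,0.42,-1,0,0,0, 1,0,-0.2,0,0,0, 1,0,0,0,0,0, 0,0,0,0,0,0, 0,0,0,0,0,0]'
python3 - <<'E'
from h import *
st();to([551.9,121.9,110])
for n in("top","side"):
    im=r.get_image(n);cv2.imwrite(f"pics/{n}9.png",im[:,:,::-1])
im=cv2.imread("pics/side9.png");x0,y0,k=150,215,8;c=cv2.resize(im[y0:y0+75,x0:x0+95],None,fx=k,fy=k,interpolation=cv2.INTER_CUBIC)
def pt(X):
    return tuple(int(v) for v in (proj("side",X)-[x0,y0]+.5)*k)
p=pose()[1]
cv2.line(c,pt([p[0],p[1],p[2]-35]),pt([p[0],p[1],p[2]]),(0,0,255),1);cv2.line(c,pt([p[0],p[1],p[2]-35]),pt([p[0],p[1],53]),(0,255,0),1)
cv2.imwrite("pics/c9.png",c)
im=cv2.imread("pics/top9.png");cv2.imwrite("pics/c9t.png",cv2.resize(im[150:250,110:230],(720,600)))
E
```

```text
time: 28.32
eef_pos: [553.1, 120.1, 111.4]
ee_rot: [0.562, 0.429, 0.562, -0.429]
wrist_force: [0.3, -0.9, -0.3]
opening: 17.9
t 28.32 p [553.12 120.06 111.37] x [ 0.001 -0.    -1.   ] y [0.965 0.263 0.001] yawjaw 15.26 F [ 0.3 -0.9 -0.3] op 17.9
tool shift units [ 0.07 -0.03 -0.1 ]
```

View pics/c9.png

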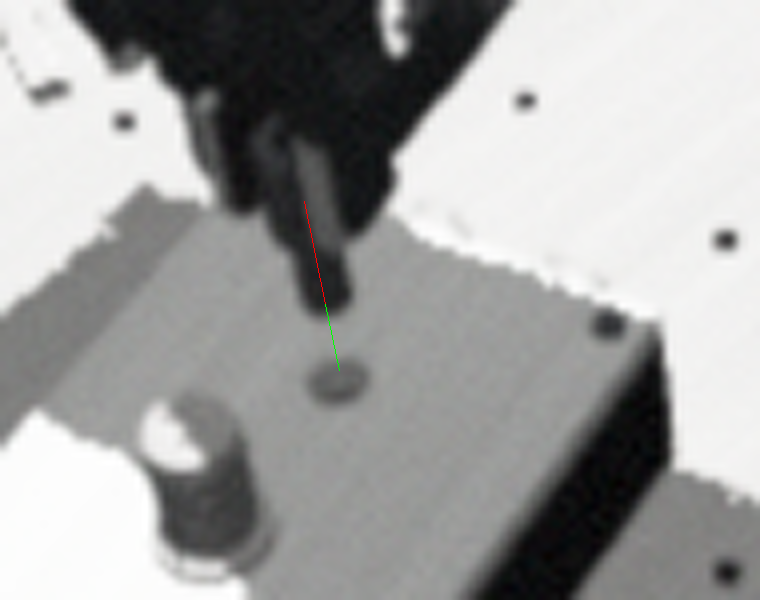

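View pics/c9t.png

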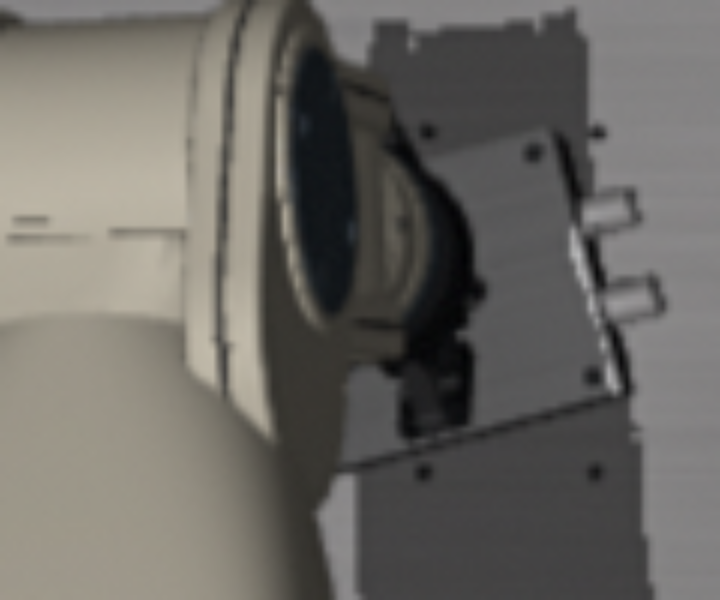

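The bolt is upright. Its projection falls about 2–3 mm to -y of the hole (340,370 against 337,381 in the crop). I'll correct that and descend.

```bash
python3 -m jog '[0.3,-0.03,-0.115,0,0,0, 0.3,0,0,0,0,0, 0.3,0,0,0,0,0, 0,0,0,0,0,0, 0,0,0,0,0,0]'
python3 -m jog '[0.1,0,0,0,0,0, 0,0,0,0,0,0]'
python3 -m jog '[0.07,0,0,0,0,0, 0,0,0,0,0,0]'
python3 -m jog '[0.07,0,0,0,0,0, 0,0,0,0,0,0]'
```

```text
time: 29.05
eef_pos: [551.5, 122.3, 92.7]
ee_rot: [0.562, 0.429, 0.562, -0.429]
wrist_force: [-0.1, -0.2, -0.2]
opening: 17.9
time: 29.3
eef_pos: [551.4, 122.3, 90.6]
ee_rot: [0.562, 0.429, 0.562, -0.429]
wrist_force: [0.1, 0.1, -1.5]
opening: 17.7
time: 29.55
eef_pos: [551.4, 122.3, 89.2]
ee_rot: [0.562, 0.429, 0.562, -0.429]
wrist_force: [-1.3, -0.7, -0.7]
opening: 18.2
time: 29.8
eef_pos: [551.4, 122.3, 87.8]
ee_rot: [0.562, 0.429, 0.562, -0.429]
wrist_force: [-0.2, -0.3, -0.0]
opening: 18.1
```

```bash
python3 -m jog '[0.05,0.02,0,0,0,0, 0,0,0,0,0,0]'
python3 -m jog '[0.06,0,0,0,0,0, 0,0,0,0,0,0]'
python3 -m jog '[0.06,0,0,0,0,0, 0,0,0,0,0,0]'
```

```text
time: 30.05
eef_pos: [551.8, 122.4, 86.8]
ee_rot: [0.562, 0.429, 0.562, -0.429]
wrist_force: [0.2, 0.0, 0.0]
opening: 18.0
time: 30.3
eef_pos: [551.8, 122.4, 85.6]
ee_rot: [0.562, 0.429, 0.562, -0.429]
wrist_force: [-0.2, 0.1, -1.2]
opening: 17.7
time: 30.55
eef_pos: [551.8, 122.4, 84.4]
ee_rot: [0.562, 0.429, 0.562, -0.429]
wrist_force: [-0.2, 0.8, -0.7]
opening: 17.9
```

In the mouth with no force. The carriage top comes next, at about TCP 79.8.

```bash
python3 -m jog '[0.1,0,0,0,0,0, 0,0,0,0,0,0]'
python3 -m jog '[0.07,0,0,0,0,0, 0,0,0,0,0,0]'
python3 -m jog '[0.07,0,0,0,0,0, 0,0,0,0,0,0]'
python3 -m jog '[0.06,0,0,0,0,0, 0,0,0,0,0,0]'
python3 -m jog '[0.06,0,0,0,0,0, 0,0,0,0,0,0]'
```

```text
time: 30.8
eef_pos: [551.7, 122.4, 82.3]
ee_rot: [0.562, 0.429, 0.562, -0.429]
wrist_force: [-0.2, 0.3, -0.2]
opening: 17.9
time: 31.05
eef_pos: [551.8, 122.4, 81.0]
ee_rot: [0.562, 0.429, 0.562, -0.429]
wrist_force: [0.0, 0.0, -0.6]
opening: 17.6
time: 31.3
eef_pos: [551.8, 122.4, 79.6]
ee_rot: [0.562, 0.429, 0.562, -0.429]
wrist_force: [-0.0, 0.1, -1.4]
opening: 17.6
time: 31.55
eef_pos: [551.8, 122.4, 78.4]
ee_rot: [0.562, 0.429, 0.562, -0.429]
wrist_force: [0.1, 0.3, -1.2]
opening: 17.9
time: 31.8
eef_pos: [551.8, 122.4, 77.2]
ee_rot: [0.562, 0.429, 0.562, -0.429]
wrist_force: [0.1, 0.1, -0.1]
opening: 17.7
```

```bash
python3 -m jog '[0.08,0,0,0,0,0, 0,0,0,0,0,0]'
python3 -m jog '[0.1,0,0,0,0,0, 0,0,0,0,0,0]'
python3 -m jog '[0.1,0,0,0,0,0, 0.1,0,0,0,0,0, 0,0,0,0,0,0]'
python3 -m jog '[0.1,0,0,0,0,0, 0.1,0,0,0,0,0, 0,0,0,0,0,0]'
```

```text
time: 32.05
eef_pos: [551.7, 122.4, 75.5]
ee_rot: [0.562, 0.429, 0.562, -0.429]
wrist_force: [-0.3, 0.0, -1.1]
opening: 18.2
time: 32.3
eef_pos: [551.7, 122.4, 73.5]
ee_rot: [0.562, 0.429, 0.562, -0.429]
wrist_force: [-0.3, 0.1, -0.6]
opening: 17.8
time: 32.67
eef_pos: [551.7, 122.4, 69.5]
ee_rot: [0.562, 0.429, 0.562, -0.429]
wrist_force: [0.7, 0.1, -0.7]
opening: 17.5
time: 33.05
eef_pos: [551.7, 122.4, 65.5]
ee_rot: [0.562, 0.429, 0.562, -0.429]
wrist_force: [0.1, 0.1, -0.6]
opening: 17.5
```

```bash
python3 -m jog '[0.1,0,0,0,0,0, 0,0,0,0,0,0]'
python3 -m jog '[0.05,0,0,0,0,0, 0,0,0,0,0,0]'
```

```text
time: 33.3
eef_pos: [551.7, 122.4, 63.6]
ee_rot: [0.562, 0.429, 0.562, -0.429]
wrist_force: [-0.1, -1.2, -1.3]
opening: 18.1
time: 33.55
eef_pos: [551.8, 122.4, 62.6]
ee_rot: [0.562, 0.429, 0.562, -0.429]
wrist_force: [-0.1, -0.1, -1.3]
opening: 17.7
```

```bash
python3 -m jog '[0.05,0,0,0,0,0, 0,0,0,0,0,0]'
python3 -m jog '[0.04,0,0,0,0,0, 0,0,0,0,0,0]'
python3 -m jog '[0.03,0,0,0,0,0, 0,0,0,0,0,0]'
```

```text
time: 33.8
eef_pos: [551.8, 122.4, 61.6]
ee_rot: [0.562, 0.429, 0.562, -0.429]
wrist_force: [0.8, 0.0, -0.5]
opening: 17.9
time: 34.05
eef_pos: [551.8, 122.4, 60.8]
ee_rot: [0.562, 0.429, 0.562, -0.429]
wrist_force: [0.6, -0.8, -1.0]
opening: 18.0
time: 34.3
eef_pos: [551.9, 122.4, 60.3]
ee_rot: [0.562, 0.429, 0.562, -0.429]
wrist_force: [-0.4, 0.7, 0.1]
opening: 18.0
```

```bash
python3 -m jog '[0.03,0,0,0,0,0, 0,0,0,0,0,0]'
python3 -m jog '[0.02,0,0,0,0,0, 0,0,0,0,0,0]'
```

```text
time: 34.55
eef_pos: [551.9, 122.4, 60.3]
ee_rot: [0.562, 0.429, 0.562, -0.429]
wrist_force: [-2.5, -0.8, 5.7]
opening: 17.8
time: 34.8
eef_pos: [551.9, 122.4, 60.2]
ee_rot: [0.562, 0.429, 0.562, -0.429]
wrist_force: [-3.6, -0.6, 9.2]
opening: 17.7
```

The head is home at TCP z = 60.3, as predicted, with 9 N. I'll unload, release and retreat straight up, then away.

```bash
python3 -m jog '[-0.03,0,0,0,0,0, 0,0,0,0,0,0]'
python3 -m jog '[0,0,0,0,0,0, 0,0,0,0,0,0, 0,0,0,0,0,0]' 50
python3 -m jog '[-0.5,0,0,0,0,0, -1,0,0,0,0,0, -1,0,0,0,0,0, -1,0,0,0,0,0, -1,0,0,0,0,0, -1,0,0,0,0,0, 0,0,1,0,0,0, 0,0,1,0,0,0, 0,0,1,0,0,0, 0,0,1,0,0,0, 0,0,1,0,0,0, 0,0,0,0,0,0]'
python3 - <<'E'
from h import *
st()
for n in("top","side"):
    im=r.get_image(n);cv2.imwrite(f"pics/{n}10.png",im[:,:,::-1])
    for k in("pin","bolt"):print(n,k,[(round(d["score"],2),round(d["location"][0]*560,1),round(d["location"][1]*420,1)) for d in r.tip_of(n,k)[:4]])
    print(proj(n,[538.7,170.1,53]),proj(n,[551.9,121.9,53]))
a=cv2.imread("pics/side10.png");cv2.imwrite("pics/c10.png",cv2.resize(a[230:305,140:240],None,fx=8,fy=8,interpolation=cv2.INTER_CUBIC))
E
```

```text
time: 35.05
eef_pos: [551.9, 122.4, 60.3]
ee_rot: [0.562, 0.429, 0.562, -0.429]
wrist_force: [-1.8, 0.4, 5.7]
opening: 17.4
time: 35.42
eef_pos: [551.8, 122.4, 59.7]
ee_rot: [0.562, 0.429, 0.562, -0.429]
wrist_force: [-0.6, -0.3, 0.9]
opening: 50.0
time: 36.92
eef_pos: [578.6, 24.2, 169.6]
ee_rot: [0.562, 0.43, 0.562, -0.43]
wrist_force: [-0.1, 0.2, -0.1]
opening: 50.1
t 36.92 p [578.6   24.19 169.56] x [-0. -0. -1.] y [ 0.965  0.262 -0.   ] yawjaw 15.16 F [-0.1  0.2 -0.1] op 50.1
top pin [(0.77, 349.1, 220.0), (0.73, 335.3, 184.6)]
top bolt []
[168.35977693 202.84649808] [187.5289447  197.70470331]
side pin [(0.67, 174.9, 284.4)]
side bolt [(0.71, 189.8, 263.4), (0.49, 191.6, 262.2)]
[176.31020961 281.13672925] [191.66513411 261.75145526]
```

View pics/c10.png

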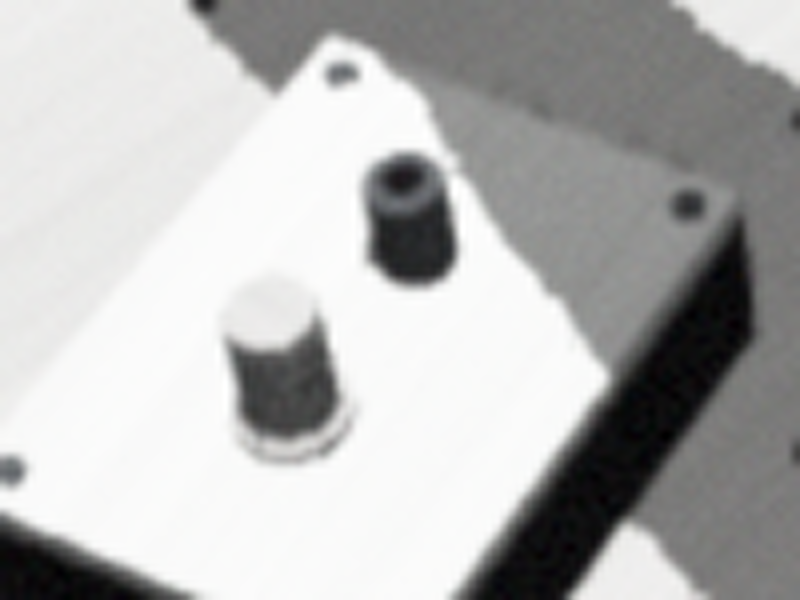

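View pics/top10.png

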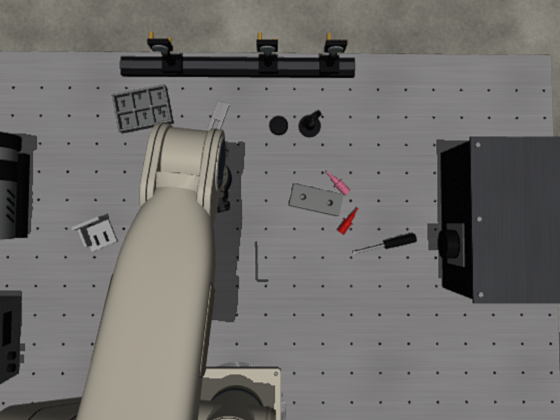

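Pin and bolt stand upright and flush on the plate, at about (175,284) and (190,263) px in the side view. The gripper is clear and the bystanders are where they were. Handing in.

```bash
python3 -c "
from cell import r
print(r.job_done(), r.read_state()['time'])"
```

```text
the job is handed in; nothing more can be done
the job is handed in; nothing more can be done
```

The stage is locked: pin and bolt stand fully home and released, and I handed the job in at about 37 s. It reported no verdict.

- **Pin:** I lowered the nose 3 mm to the +y side of the pin hole and it dropped into the carriage hole there without touching. Easing it down dragged the carriage to -y. The collar stopped at the predicted height with at most about 12 N at the wrist.
- **Bolt:** It went through plate and carriage with almost no force. The head stopped at its predicted height with about 9 N.
- **Last checks:** The last side picture shows both upright with collar and head flat on the plate, and the gripper clear of everything. The bystanders looked unmoved in the last top picture, except that the arm half-covered the clamp fork.
- **Failed or disagreeing checks:**
  - The top camera could not see pin and bolt at the end because the arm was in the way. The network's two top-view "pin" hits were the fallen look-alikes.
  - The side-view networks were 2 to 4 px from the positions I expected.
- **Look-alikes:** Both the pink and the red pin, which stood balanced on their noses, ended up lying on the table. The pink one fell while my fingers were still at 150 mm or higher, and I saw no contact with either.

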